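Find the release notch of the drying case and hold it pressed

ROBOT

A 6-joint arm with a two-finger parallel gripper is mounted at the origin on the work surface. World frame = base frame: x ahead of the robot, y to its left, z up, the work surface at z = 0. Lengths are in mm, angles in rad, forces in N, time in s.
With the tool pointing down it reaches from about 350 to 975 mm from the base axis. Payload 7.1 kg.
Tool frame: the origin (TCP) lies on the front face of the gripper's body, between the roots of the fingers; the fingertips stand 80 mm ahead of it and the grasp point (between the pads) lies 61 mm ahead of it (env.tips_ahead is the distance from the TCP to the fingertips, in mm); z points along the fingers, y is the direction in which the jaws open and shut (so a half turn about z gives the same grasp; the last joint's range is limited). The gripper opens to 88 mm and grips with 3 to 60 N. Pads are 20 mm wide; open, the fingers measure 115 mm over their backs; the gripper's body (75 mm by 178 mm) begins 61 mm behind the grasp point.
Start: joints at [1.129, 0.423, 1.63, -0, 1.089, -0.019], TCP at [256.415, 569.962, 302.675] pointing down, gripper open.
Joint ranges: [-3, 3], [-0.9, 2.11], [0.09, 2.58], [-1.31, 4.45], [0.11, 2.69], [-2.54, 2.54]. Speed limits (rad/s): [2.39, 2.39, 3.01, 3.14, 3.14, 3.14].

INTERFACE

Orientations are given as a unit quaternion [x, y, z, w].
In Python, from station import env, set_gripper, viewer, workorder gives the robot as it stands. Calls block until the motion is done:
- env.reach(position, orientation): joint-space move of the TCP to a pose.
- env.move_l(position, rot=None, rate=150, f_stop=None): straight line of the TCP; rot=None keeps the orientation; rate is the mean speed in mm/s. With f_stop (N) it stops when the force on the tool has changed by that much, and returns True; else False.
- env.move_joints(angles): joint-space move.
- set_gripper(opening): finger opening in mm; the grip force is fixed at half the most; returns when the fingers have stopped.
- env.hold(seconds).
- env.ik(position, orientation): joint angles nearest the present ones, or None.
- env.read_state(): the state.
- viewer.camera(name): name is "side" or "top"; returns the picture (420x560x3 uint8, blue, green, red); there is no depth.
- viewer.camera_params(name): a dict with "fx", "fy", "cx", "cy" (pixels), "pose" (4x4, takes a point from camera to world coordinates). Camera axes: x right, y up, looking along -z (the intrinsics and any distortion apply to the point x, -y, -z); pixel columns grow to the right and rows downward; lengths in mm; the calibration is good to about 2 mm. A picture is of the moment at which its call begins. camera_params takes no time and is no camera call.
A pose or a line that the arm cannot do raises env.IKError and nothing moves.
- workorder.sign_off(): hands the job in, once; it reports no verdict.
The state is a dict: "time_s": time; "qpos": joint angles; "dq": joint speeds; "tau": joint torques, N m; "tool_pos": TCP position; "orientation": TCP orientation; "force": force on the tool from outside, world axes, zero at the start; "wrist_torque": the same for the moment, N m; "width": finger opening in mm.
Only numpy, scipy, OpenCV 4.12 (cv2) and the standard library are available. Lean on these libraries where they do the work, as an engineer would, in place of code of your own. Each camera call takes 0.05 s, during which the arm holds its last target. There are 200 camera calls.

TASK

The white glassware drying case on the bench opens by a release plate hidden in a notch somewhere along its front ledge. Put a fingertip on the top of the ledge at either of its two ends, feel your way along the ledge until the finger drops into the notch, then press the plate inside the notch fully down so that the lid lifts ajar, and finish while still holding it down. Do not touch the lid, and leave the bottles and other things on the bench where they stand.

Things in the scene. Friction and masses are not known exactly. Their poses are not given: they have to be found in the camera images.
- case: White sheet-steel drying case fixed to the bench, 200 mm deep (its x) by 390 mm wide (its y). Origin: centre of its underside; x points to its back, y along its front ledge to the left as seen from the robot, z up. Flat front ledge: 40 mm deep (case x -100 to -60 mm), 390 mm long, its top 70 mm above the bench.
- ledge_mid (a point): Middle of the ledge's top; axes as the case. Between the plain ends (35 mm each) lie five flush white strips of 64 mm, middles at y = -128, -64, 0, 64, 128 mm from here. One of them, any, has in its middle the notch: 46 mm wide along y, open above, to the front and towards the lid. In it, 10 mm below the ledge top, lies the level release plate, 44 x 38 mm.
- end_left (a point): Middle of the top of the ledge's plain left (+y) end, 70 mm above the bench; axes as those of the case.
- end_right (a point): Middle of the top of the ledge's plain right (-y) end, 70 mm above the bench; axes as those of the case.
- lid: Clear lid with aluminium frame, 160 x 390 x 8 mm, lying behind the ledge on the case, its top 78 mm above the bench when shut. Origin on its hinge along the case's rear top edge; the lid lies towards its -x. The release lifts its front edge: 6 mm of plate travel tilts it 0.12 rad (front edge up 19 mm); it sinks back when the plate is let go.
- release (a joint): Travel of the release plate in m: 0 = up (top 10 mm below the ledge top), 0.006 = fully down on its stop. Sprung: it needs about 5 N to start and 7 to 10 N to be fully down, lid included.
- bottle_a: Amber glass bottle with white cap, 42 mm across, 82 mm tall, standing in front of the drying case. Origin at the centre of its underside; loose, to be left alone.
- bottle_b: Second amber bottle, same size (42 x 82 mm), standing in front of the drying case. Origin at the centre of its underside; loose, to be left alone.
- bottle_c: Third amber bottle, same size, standing to the left. Origin at the centre of its underside; loose, to be left alone.
- flask: Conical glass flask, 68 mm across the foot, 88 mm tall, standing to the right. Origin at the centre of its underside; loose, to be left alone.
- dish: White porcelain dish, 80 mm across, 22 mm high, to the left. Origin at the centre of its underside; loose, to be left alone.
- chalk: Stick of chalk 14 x 45 x 14 mm, lying in front of the drying case. Origin at the centre of its underside; loose, to be left alone.
- spatula: Spatula, 170 mm long, lying on the bench to the right. Origin at the underside, on its long axis; loose, to be left alone.

How it is judged:
By the outcome, as a careful person would: the job done as asked, in the order asked, and still so for the second after the job is handed in, while the arm keeps its last pose, push and grip.
It also fails if it takes over 61 s, if anything falls off the work surface, if the arm or the gripper's body presses on something with over 40 N, if the wrist force passes 120 N, or if a joint passes its speed limit or range.

## Working session

There is one attempt and no reset: what is moved stays moved. The work goes in short steps, each a Python script; the robot and the scene stay as the last script left them, time stands still between calls to the robot, and variables do not carry over. Pictures are saved under pics/ and viewed, about 8 in all and at most 12, crops included, and the job is handed in when it is done.

```bash
mkdir -p pics; ls; python3 - <<'E'
from station import env, viewer
import cv2, numpy as np
for n in("side","top"):
    im=viewer.camera(n); cv2.imwrite(f"pics/{n}0.png",im)
    p=viewer.camera_params(n); print(n,{k:(np.round(v,4).tolist() if not isinstance(v,str) else v) for k,v in p.items()})
s=env.read_state(); print(s['time_s'],s['tool_pos'],s['orientation'],s['force'],s['width'])
E
```

```text
pics
side {'fx': 535.7957, 'fy': 535.7957, 'cx': 273.8125, 'cy': 205.6121, 'pose': [[0.9134, 0.2544, -0.3178, 142.9428], [-0.4071, 0.5633, -0.719, -909.5352], [-0.0039, 0.7861, 0.6181, 852.1098], [0.0, 0.0, 0.0, 1.0]]}
top {'fx': 458.8465, 'fy': 458.8465, 'cx': 284.7021, 'cy': 207.3817, 'pose': [[0.0074, 0.9845, -0.1754, 331.163], [-1.0, 0.007, -0.0027, -4.5879], [-0.0015, 0.1755, 0.9845, 1378.1081], [0.0, 0.0, 0.0, 1.0]]}
0.1 [256.25863582 569.63370198 301.97558245] [ 2.09833053e-01  9.77736991e-01 -6.63655760e-04 -1.62410262e-04] [ 0.23502028 -0.23533689 -1.14869277] 87.37683300487312
```

View pics/side0.png

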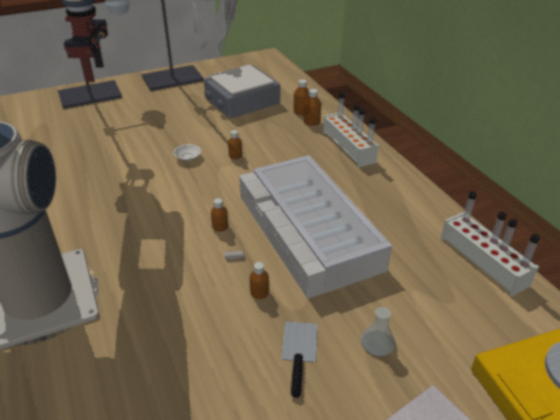

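View pics/top0.png

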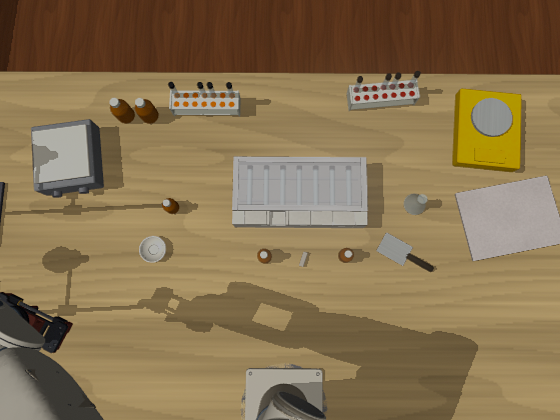

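The side view shows the case with its ledge from about (240,180) to (320,275). In the top view the ledge covers columns 232–367 and rows 211–226. Bottles a and b (rows ~255) and the chalk stand in front of it. Next I'll enlarge both to pick out the corners.

```bash
python3 - <<'E'
import cv2, numpy as np
t=cv2.imread("pics/top0.png")[150:235,225:375]; s=cv2.imread("pics/side0.png")[150:295,230:395]
cv2.imwrite("pics/ct.png",cv2.resize(t,None,fx=5.3,fy=5.3,interpolation=cv2.INTER_CUBIC))
cv2.imwrite("pics/cs.png",cv2.resize(s,None,fx=4,fy=4,interpolation=cv2.INTER_CUBIC))
E
```

```text
(no output)
```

View pics/ct.png

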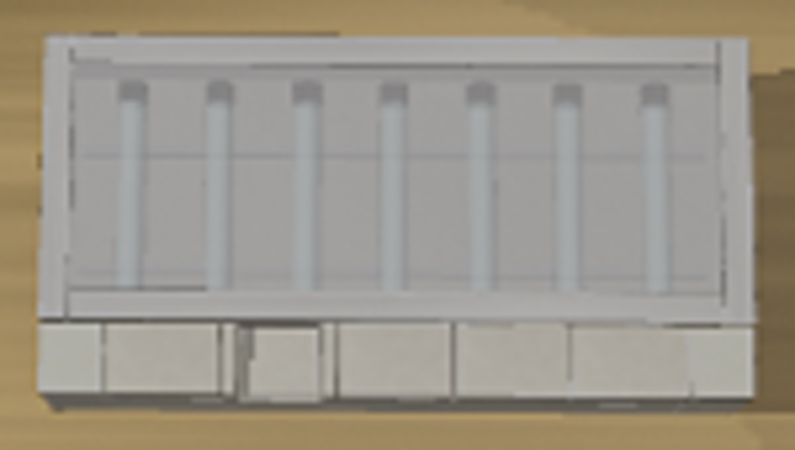

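View pics/cs.png

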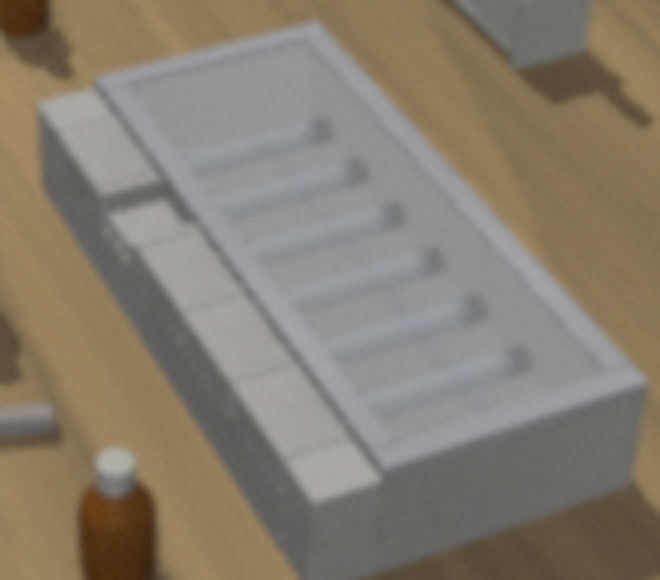

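The crops show the notch as the recess in the second strip from the left (y = +64): top crop columns 238–325, side crop around (140,200). The ledge's front top corners are at (40,392) and (753,397) in the top crop, and (40,105) and (315,500) in the side crop. I'll triangulate those two corners and check bottles, lid corners and sizes.

```bash
cat > h.py <<'E'
import numpy as np
from station import env, set_gripper, viewer, workorder
def ray(n,u,v):
    p=viewer.camera_params(n); T=np.array(p["pose"])
    d=T[:3,:3]@np.array([(u-p["cx"])/p["fx"],-(v-p["cy"])/p["fy"],-1]); return T[:3,3],d/np.linalg.norm(d)
def tri(a,b):
    (o1,d1),(o2,d2)=ray("top",*a),ray("side",*b)
    t=np.linalg.lstsq(np.c_[d1,-d2],o2-o1,rcond=None)[0]
    p,q=o1+t[0]*d1,o2+t[1]*d2; return (p+q)/2,np.linalg.norm(p-q)
def plane(n,uv,z):
    o,d=ray(n,*uv); return o+d*(z-o[2])/d[2]
ct=lambda c,r:((c+.5)/5.3-.5+225,(r+.5)/5.3-.5+150)
cs=lambda c,r:((c+.5)/4-.5+230,(r+.5)/4-.5+150)
E
python3 - <<'E'
from h import *
np.set_printoptions(precision=1,suppress=True)
P={'FL':((40,392),(40,105)),'FR':((753,397),(315,500)),'lidBL':((45,38),(315,25)),'lidBR':((747,38),(645,380)),'lidFL':((38,320),(98,78)),'lidFR':((755,322),(385,465))}
for k,(a,b) in P.items():
    z=70 if k[0]=='F' else 78
    print(k,*tri(ct(*a),cs(*b)),plane("top",ct(*a),z),plane("side",cs(*b),z))
print('notch edges',plane("top",ct(238,330),70),plane("top",ct(325,330),70))
for n,uv in(("bottle_a cap",(264,254)),("bottle_b cap",(348,254))): print(n,plane("top",uv,82))
print('side caps',plane("side",(218,204),82),plane("side",(259,268),82))
E
```

```text
FL [516.3 150.2  68.2] 0.32967343765769264 [515.9 150.   70. ] [515.6 147.7  70. ]
FR [ 515.9 -236.8   71.6] 0.29781565615852107 [ 515.9 -237.    70. ] [ 516.8 -235.5   70. ]
lidBL [713.5 152.1  75. ] 0.22067694261685344 [712.7 151.7  78. ] [711.2 148.   78. ]
lidBR [ 714.1 -236.4   79.4] 1.9408002924111432 [ 715.4 -237.1   78. ] [ 714.  -235.2   78. ]
lidFL [555.6 151.   77.2] 2.63454669451202 [554.2 151.2  78. ] [556.5 149.7  78. ]
lidFR [ 555.4 -237.2   80.7] 0.020696540589470562 [ 555.9 -237.7   78. ] [ 556.8 -234.9   78. ]
notch edges [550.8  42.9  70. ] [551.2  -4.5  70. ]
bottle_a cap [428.3  56.4  82. ]
bottle_b cap [ 430.  -180.3   82. ]
side caps [422.6  45.5  82. ] [ 428.3 -188.1   82. ]
```

The case is square to the world axes. The ledge front is at x≈516 and the lid front at x≈556. The middle is at y≈-43 and the heights come out at about 70 and 78. The triangulated size is 387–388 × 199 mm against 390 × 200 given, which is consistent. Next I close the fingers, go above the left end and touch down.

```bash
python3 - <<'E'
from h import *
np.set_printoptions(precision=2,suppress=True)
Q=[0,1,0,0]; X=533; Y=134
set_gripper(0)
env.reach([X,Y,230],Q)
env.move_l([X,Y,165],rate=120); env.hold(.3)
s=env.read_state(); f0=s['force'].copy() if hasattr(s['force'],'copy') else s['force']
print(s['time_s'],s['tool_pos'],s['width'],f0)
r=env.move_l([X,Y,143],rate=15,f_stop=3)
s=env.read_state(); print(r,s['time_s'],s['tool_pos'],np.array(s['force'])-f0,env.tips_ahead)
np.save('f0.npy',f0)
E
```

```text
4.325 [533.31 134.06 165.63] 0.8759198422067556 [ 0.79  0.54 -0.08]
True 5.2833 [532.96 134.01 150.34] [-1.13 -1.03  4.96] 80.0
```

Contact came at TCP z = 150.3, so the tip is on the ledge at 70 mm, as expected. Now I slide along -y with light force regulation.

```bash
python3 - <<'E'
from h import *
np.set_printoptions(precision=2,suppress=True)
f0=np.load('f0.npy'); s=env.read_state(); zc=s['tool_pos'][2]; X=533; y=134; zs=150.3
while y>-185:
    y-=4
    env.move_l([X,y,zc],rate=40)
    s=env.read_state(); f=np.array(s['force'])-f0; z=s['tool_pos'][2]
    print(y,round(zc,2),s['tool_pos'].round(2),f.round(1),round(s['time_s'],1))
    if z<zs-2.5: print('DROP'); break
    if f[2]>20 or np.hypot(f[0],f[1])>15: print('HIGH'); break
    zc=max(z-3.5,min(z+1,zc-np.clip(0.12*(4-f[2]),-.5,.6 if f[2]>1 else 1.5)))
    if f[2]<1: zc-=1
E
```

```text
130 150.34 [533.14 129.62 150.39] [ 0.2 -3.1  3.6] 5.5
126 150.3 [533.21 125.77 150.4 ] [-0.3 -2.2  3.5] 5.8
122 150.24 [533.22 121.85 150.39] [ 0.2 -0.2  4.2] 6.0
118 150.26 [533.14 117.81 150.39] [ 0.1 -0.4  5.8] 6.3
114 150.47 [532.82 113.55 150.39] [-0.7 -1.5  3.5] 6.5
110 150.42 [532.94 109.68 150.4 ] [-0.8 -1.   3.6] 6.8
106 150.36 [533.02 105.74 150.38] [-0.2 -0.5  4.2] 7.0
102 150.39 [532.99 101.66 150.39] [-1.3 -0.5  4.1] 7.3
98 150.41 [532.94  97.64 150.35] [-0.3 -1.3  4.4] 7.5
94 150.46 [532.9   93.59 150.38] [-0.3 -2.3  3.3] 7.8
90 150.37 [533.02  89.75 150.38] [-0.2 -1.   3.3] 8.0
86 150.28 [533.12  85.83 150.38] [-0.7  0.1  4.9] 8.3
82 150.39 [532.97  81.64 150.39] [-0.6 -0.6  3.7] 8.5
78 150.35 [533.02  77.73 150.38] [-1.4 -0.3  5.5] 8.8
74 150.53 [532.77  73.51 150.39] [-0.2 -2.6  2.3] 9.0
70 150.33 [533.06  69.81 150.38] [-1.3  0.3  4.8] 9.3
66 150.43 [532.96  65.63 150.4 ] [-0.3 -0.7  3.5] 9.5
62 150.37 [533.02  61.68 150.39] [-0.4 -0.5  3.5] 9.8
58 150.32 [533.09  57.76 150.39] [-0.4 -0.4  3.9] 10.0
54 150.3 [533.1   53.75 150.38] [0.5 0.3 4.3] 10.3
50 150.34 [533.03  49.68 150.38] [ 0.2 -0.6  5. ] 10.5
46 150.46 [532.86  45.56 150.37] [ 0.1 -1.6  5. ] 10.8
42 150.58 [532.7   41.55 150.32] [-0.6 -2.   1.1] 11.0
38 150.23 [532.69  37.75 149.94] [-1.2 -1.  -0. ] 11.3
34 148.75 [532.85  33.79 148.55] [-1.1 -0.  -0.9] 11.5
30 147.16 [532.94  29.79 147.05] [-0.9  0.5  0.6] 11.8
DROP
```

The finger dropped in after y≈40. Contact was lost and z fell below the ledge, which matches the notch seen at y≈+64 on the case. Now I move to the notch's middle (y≈20), find the plate, and press.

```bash
python3 - <<'E'
from h import *
import cv2
f0=np.load('f0.npy'); X=534; Y=20.5
def rep(t):
    s=env.read_state(); print(t,round(s['time_s'],1),s['tool_pos'].round(2),(np.array(s['force'])-f0).round(1)); return s
env.move_l([X,Y,147],rate=30,f_stop=8); rep('mid')
print(env.move_l([X,Y,136],rate=15,f_stop=3)); s=rep('touch')
zc=s['tool_pos'][2]
while zc>129:
    zc-=.5; env.move_l([X,Y,zc],rate=15); env.hold(.1); s=rep('%.2f'%zc)
    if s['force'][2]-f0[2]>18: break
env.hold(.5); rep('hold')
cv2.imwrite("pics/side1.png",viewer.camera("side")); 
im=cv2.imread("pics/side1.png")[110:300,200:400]; cv2.imwrite("pics/cs1.png",cv2.resize(im,None,fx=3,fy=3,interpolation=cv2.INTER_CUBIC))
E
```

```text
mid 12.3 [534.03  20.29 147.01] [-1.2 -0.3 -0.4]
True
touch 12.8 [534.02  20.58 139.62] [-1.9  0.1  5.8]
139.12 13.1 [534.09  20.57 139.41] [-1.1  0.4  6.4]
138.62 13.5 [534.09  20.57 138.94] [-1.7  0.6  5.6]
138.12 13.8 [534.07  20.58 138.46] [-2.4 -0.4  6.8]
137.62 14.2 [534.07  20.58 137.95] [-1.6 -0.2  6.6]
137.12 14.5 [534.09  20.57 137.49] [-1.7  0.3  6.8]
136.62 14.9 [534.09  20.57 137.01] [-1.8 -0.3  6.1]
136.12 15.2 [534.1   20.57 136.54] [-2.6 -0.6  7.4]
135.62 15.6 [534.09  20.59 136.05] [-1.9 -0.9  7.2]
135.12 15.9 [534.11  20.57 135.58] [-2.5 -0.9  7.5]
134.62 16.3 [534.08  20.59 135.12] [-2.4 -0.4  8.6]
134.12 16.6 [534.07  20.59 134.6 ] [-1.7 -0.2  7.9]
133.62 17.0 [534.13  20.56 134.34] [-3.1 -0.8 11.1]
133.12 17.3 [534.12  20.58 134.24] [-5.1 -1.  15.5]
132.62 17.7 [534.13  20.59 134.15] [-6.4 -0.4 22. ]
hold 18.2 [534.12  20.59 134.15] [-6.5 -0.5 20.6]
```

View pics/cs1.png

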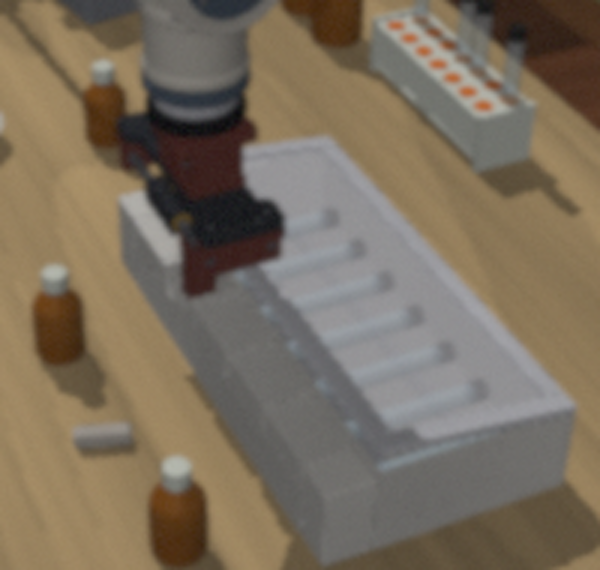

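The plate is on its stop: z went from the 139.6 touch to 134.15, 16.2 mm below the ledge top, and the force climbed steeply to 21 N. The picture shows the lid's front edge raised (gap at about (430,450)). The bottles and chalk stand where they were. Handing in while holding.

```bash
python3 - <<'E'
from h import *
print(workorder.sign_off()); s=env.read_state(); print(s['time_s'],s['tool_pos'],s['force'])
E
```

```text
the job is handed in; nothing more can be done
None
the job is handed in; nothing more can be done
```

The release plate is fully down, the lid is ajar, and I handed the job in at about 18 s with the arm still holding the plate. The hand-in gives no verdict.

- **Feeling along the ledge:** With the gripper closed, I touched the top of the left end at a measured 70.3 mm. I then slid right at about 4 N until the finger dropped. Contact was lost from y≈42 to 38, in the second strip from the left, where the pictures also showed the notch.
- **Pressing the plate:** I moved to the notch's middle and pressed. The fingertip ended 16.2 mm below the ledge top. The force stayed at about 6–8 N through the travel, then rose sharply to 21 N on the stop.
- **Last checks:** The side picture shows the lid's front edge raised, and the bottles and chalk in that crop stand where they did. The flask, dish and spatula were outside the crop and I did not check them again; the arm worked only above the ledge.
- **Disagreements:** The ledge length measured 387 mm against 390 mm given. The finger lost contact slightly earlier than a 27 mm tip width would suggest. I could not read the state after hand-in.

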